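Snap a food carrier shut and clamp it in the packing dock

ROBOT

A 7-joint arm with a two-finger parallel gripper is mounted at the origin on the work surface. World frame = base frame: x ahead of the robot, y to its left, z up, the work surface at z = 0. Lengths are in mm, angles in rad, forces in N, time in s.
With the tool pointing down it reaches from about 425 to 950 mm from the base axis. Payload 4.7 kg.
Tool frame: the origin (TCP) lies at the centre of the arm's flange, where the gripper is bolted on; the fingertips stand 182 mm ahead of it and the grasp point (between the pads) lies 164 mm ahead of it (arm.tcp_to_grasp is the distance from the TCP to the grasp point, in mm); z points along the fingers, y is the line along which they close (so a half turn about z gives the same grasp; the last joint's range is limited). The gripper opens to 87 mm and grips with 3 to 60 N. Pads are 19 mm wide; open, the fingers measure 117 mm over their backs; the gripper's body (75 mm by 190 mm) begins 51 mm behind the grasp point.
Start: joints at [1.163, 0.469, -0.049, 1.532, 0.024, 1.141, -0.082], TCP at [249.654, -627.139, 404.773] pointing down, gripper open.
Joint ranges: [-2.59, 2.59], [-0.33, 1.99], [-1.39, 1.29], [0.1, 2.45], [-1.04, 4.18], [0.21, 1.99], [-2.66, 2.66]. Speed limits (rad/s): [2.57, 2.57, 3.14, 3.14, 3.14, 3.14, 3.14].

INTERFACE

Orientations are given as [roll, pitch, yaw] about the fixed x, y, z axes, in that order (R = Rz(yaw) Ry(pitch) Rx(roll)).
In Python, from rig import arm, cams, job gives the robot as it stands. The module is installed in compiled form; this text tells all that it offers.
- The arm moves only by the tool send_rows, never from a script. Its argument "targets" is a list of rows, each a list of 3 entries, a list of its own where there are three numbers: the shift along the tool's x, y, z in mm, then the turn, a rotation vector about the tool's x, y, z in rad, then the closure, from 0 (fully open) to 1 (shut). A call has exactly 8 rows; each row is the pose to reach, as a shift and turn from the pose commanded when the call began, along the tool's axes at that moment; what a row does not reach only later rows make up. A row lasts 1/12 s, in which the tool goes at most 41.7 mm and 7.16 degrees, less where a joint would pass 70% of its speed; a pose out of reach is approached as far as the arm can. A call with a gripper value outside its range is refused whole. The fingers move at their own pace and stop on an object; the grip force is fixed at half the most. Time passes only in rows, so rows that repeat a pose let the fingers close, or fill a call up. It gives the time, the measured TCP pose, the force, the opening and the grip force at its end, in the units of the state.
- arm.observe(): the state, without advancing time (a new reading comes with each control period).
- cams.read_camera(name): name is "side" or "top" or "wrist"; returns a dict with "pixels" (400x640x3 uint8, red, green, blue), "fx", "fy", "cx", "cy" (pixels), "extrinsics" (4x4, takes a point from world to camera coordinates); the wrist camera has in their place "mount" (4x4, takes a point from camera to tool coordinates, whose origin is the TCP and whose axes are the flange's). Camera axes: x right, y down, z forward; pixel columns grow to the right and rows downward; lengths in mm; the calibration is good to about 2 mm. A picture is of the moment at which its call begins: read the wrist's pose just before it. There is no depth.
- job.hand_in(): hands the job in; it is judged then, once.
The state is a dict: "t": time; "joint_pos": joint angles; "qd": joint speeds; "effort": joint torques, N m; "tcp_pos": TCP position; "orientation": TCP orientation; "wrist_force": force on the tool from outside, world axes, zero at the start; "moment": the same for the moment, N m; "finger_gap": finger opening in mm; "grip_force": force on a finger pad.
Only numpy, scipy, OpenCV 4.12 (cv2) and the standard library are available. Lean on these libraries where they do the work, as an engineer would, in place of code of your own. Each camera call takes 0.05 s, during which the arm holds its last target. There are 200 camera calls.

TASK

Press the open lid of the small orange food carrier down until it snaps shut. Then pump the orange trigger of the blue ratchet clamp until its sprung pad has pushed the carrier against the blue stop, without touching the rod, cup or pad and without disturbing the other things on the table. Finish while still holding the trigger squeezed, so that the white ring behind the pad has gone into the cup while green still shows; never squeeze so hard that only red is left, for that crushes the carrier.

Things in the scene. Friction and masses are not known exactly. Their poses are not given: they have to be found in the camera images.
- dock: Clamp base plate, 200 (x) x 560 (y) x 10 mm, fixed; origin on the table. The clamp rod lies along its y axis at x = 0, 60 mm above the table; the jaw advances to +y. Near the -y end a blue ratchet housing (50 x 62 mm, top 85 mm above the table) carries a fixed black grip (28 x 12 mm, up to 175 mm above the table, centred on y = -184 mm) and, on the grip's +y side, the orange trigger.
- grip_point (a point): Where to squeeze: dock point (0, -177.5, 145) mm. The fixed grip's outer face is 12.5 mm to its -y side; the trigger's outer face 12.5 mm to its +y side when squeezed home, 31 mm when released. Fingers reach down from above on both sides, closing along dock y; centred here, the one at the trigger does the pushing and the other meets the grip only at the very end.
- trigger (a joint): Trigger angle, rad: 0 released (leaning to +y), 0.21 squeezed home on its stop. It pivots about the dock's x direction, springs back when let go and needs about 3 N at the grip point for its spring plus 2.5 N for the rod's friction. The rod advances as far as the trigger moves at grip-point height (85 mm per rad, 18 mm a stroke), less up to 7 mm idle at the start of a stroke (7 mm teeth).
- trigger_tip (a point): Top end of the orange trigger blade (24 mm in x, 10 mm thick), 110 mm from its pivot axis, which lies at dock (0, -170, 60) mm.
- jaw: The clamp's steel rod (12 mm thick, toothed on top) with the dark cup (48 mm across) at its +y end, and the pad on it; not to be touched. Origin: middle of the pad's rubber face when not pressed in; axes as the dock's. Its friction keeps it in place while the trigger returns, but does not keep the clamping force: when the trigger is let go, the pad springs out to under 1.5 mm pressed in. It reaches back at most to dock y = -295 mm.
- pad (a joint): How far the sprung pad is pressed into the cup, m: 0 free, 0.013 bottomed; 2 N per mm. Its stem is ringed: the white ring next to the cup is gone at 0.003, the green at 0.009, then only red is left. Some 17 N on the trigger (a gripper set to about 12 N, as one finger pushes) presses it in about 5.5 mm with the carrier on the stop, unless the trigger comes to its end first: then let go and pump again. 27 N can crush.
- pad_face (a point): The square rubber-faced pad, 56 x 56 x 12 mm; this point is the middle of its rubber face, which looks to the dock's +y. It starts about 20 to 57 mm from the carrier. Not to be touched by the robot.
- stop: Blue stop plate fixed at the dock's +y end, 160 mm (x) x 12 mm thick x 75 mm high; origin at the bottom middle of the face that the carrier is pushed against, which looks to -y.
- carrier: Small orange insulated food carrier standing loose on the dock plate between pad and stop (5 to 15 mm short of the stop), 170 (x) x 150 (y) x 90 mm without lid, 0.4 to 0.9 kg; origin in the middle of its underside. The lid is hinged along its +x top edge; the black snap catch is in the middle of its -x side.
- lid (a joint): Lid angle, rad: 0 shut, at the start 0.55 to 0.95. A hinge spring holds it half open; the snap catch takes hold below about 0.07 and needs 6 to 9 N down near the lid's front edge. Shut, the lid's top is 109 mm above the carrier's underside.
- lid_press (a point): Point on the lid's upper face to press on (small black square), on its middle line, 145 mm from the hinge axis and 19 mm above the lid's underside.
- lid_hinge (a point): Middle of the lid's hinge axis, at (85, 0, 90) mm in the carrier's frame; the axis runs along the carrier's y.
- bowl: Teal plastic bowl, 200 mm across, 90 mm high, loose, to be left alone; origin under its middle.
- potato1: Peeled yellow potato, 56 mm across, 44 mm high, loose, to be left alone; origin under its middle.
- potato2: Unpeeled brown potato, 56 mm across, 44 mm high, loose, to be left alone; origin under its middle.
- spice_jar: Spice jar with red cap, 50 mm across, 100 mm high, loose, to be left alone; origin under its middle.
- spoon: Metal spoon lying flat, loose, to be left alone; origin under its middle.
- turner: Turner (spatula) lying flat, loose, to be left alone; origin under its middle.
- cup: Steel cup, 72 mm across, 85 mm high, loose, to be left alone; origin under its middle.
Mind the look-alikes: they are no part of the job. Several things have the shape of the carrier; the one meant has the colours described above.

How it is judged:
By the outcome, as a careful person would: the job done as asked, in the order asked, and still so for the second after the job is handed in, while the arm keeps its last pose, push and grip.
It also fails if it takes over 64 s, if anything falls off the work surface, if the arm or the gripper's body presses on something with over 40 N, if the wrist force passes 120 N, or if a joint passes its speed limit or range.

## Working session

There is one attempt and no reset: what is moved stays moved. The work goes in short steps, Python scripts to look and compute and a tool call to move; the robot and the scene stay as the last step left them, time stands still between calls to the robot, and variables do not carry over. Pictures are saved under pics/ and viewed, at most 10 in all, crops included, and the job is handed in when it is done.

Besides the shell and the picture viewer there is one more tool, called after ">>>" as name(argument=value, ...), one argument or row to a line, values as JSON. send_rows: Moves the arm, as the interface text tells. Its arguments: {"type":"object","properties":{"targets":{"type":"array"}},"required":["targets"]}

```bash
mkdir -p pics
cat > h.py <<'E'
import numpy as np,cv2
from rig import arm,cams,job
from scipy.spatial.transform import Rotation as R
def T(o):
    M=np.eye(4);M[:3,:3]=R.from_euler('xyz',o['orientation']).as_matrix();M[:3,3]=o['tcp_pos'];return M
def read(n):
    o=arm.observe();c=cams.read_camera(n)
    E=np.array(c['extrinsics']) if 'extrinsics' in c else np.linalg.inv(T(o)@np.array(c['mount']))
    return c,E
def ray(c,E,u,v):
    d=np.array([(u-c['cx'])/c['fx'],(v-c['cy'])/c['fy'],1.]);Rt=E[:3,:3].T
    return -Rt@E[:3,3],Rt@d
def onz(c,E,u,v,z):
    o,d=ray(c,E,u,v);return o+d*(z-o[2])/d[2]
def proj(c,E,p):
    q=E[:3,:3]@np.asarray(p,float)+E[:3,3];return np.array([c['fx']*q[0]/q[2]+c['cx'],c['fy']*q[1]/q[2]+c['cy']])
def tri(a,b):
    A=[];B=[]
    for o,d in(a,b):
        d=d/np.linalg.norm(d);P=np.eye(3)-np.outer(d,d);A.append(P);B.append(P@o)
    return np.linalg.lstsq(np.vstack(A),np.hstack(B),rcond=None)[0]
def save(c,n): cv2.imwrite('pics/'+n,c['pixels'][:,:,::-1])
E
python3 - <<'E'
from h import *
print(arm.observe())
for n in('side','top'):
    c,E=read(n);save(c,n+'0.png');print(n,c['fx'],c['cx'],c['cy'],np.round(E,3).tolist())
c,E=read('wrist');print(c['fx'],c['mount'])
E
```

```text
{'t': 0.0, 'joint_pos': array([ 1.16310315,  0.46946204, -0.04858128,  1.53370194,  0.02410471,
        1.14097826, -0.08229619]), 'qd': array([ 1.94013776e-05,  5.45129909e-04,  2.06169275e-03, -1.12755191e-03,
       -9.36982893e-04, -2.77413755e-06,  1.69882191e-03]), 'effort': array([-2.02145829e-04, -5.07973266e+01, -8.08681827e-02, -2.36151356e+01,
       -6.14772295e-02,  3.78695468e-02,  1.83903880e-04]), 'tcp_pos': array([ 249.53945357, -626.9193631 ,  403.68175885]), 'orientation': array([-3.13963055e+00,  8.20093589e-05,  3.78818640e-01]), 'wrist_force': array([ 0.10448642, -0.04315101,  0.38008877]), 'moment': array([0.00545669, 0.03172161, 0.00803654]), 'grip_force': 0.0, 'finger_gap': 87.49827148275035}
side 428.5227109879434 310.083907277976 198.76038851508525 [[-0.962, -0.273, -0.018, 498.768], [-0.175, 0.667, -0.724, 156.245], [0.21, -0.694, -0.689, 1407.893], [0.0, 0.0, 0.0, 1.0]]
top 467.31543588377565 318.3836462245828 196.35305459787276 [[0.019, -1.0, 0.011, 25.768], [-0.987, -0.021, -0.161, 542.716], [0.162, -0.008, -0.987, 1333.744], [0.0, 0.0, 0.0, 1.0]]
276.90341680559055 [[-8.64257122e-04 -9.54220724e-01 -2.99102096e-01  8.23273469e+01]
 [ 9.99999605e-01 -7.63164322e-04 -4.54793099e-04 -6.52124520e-02]
 [ 2.05708951e-04 -2.99102371e-01  9.54221007e-01  2.05978735e+01]
 [ 0.00000000e+00  0.00000000e+00  0.00000000e+00  1.00000000e+00]]
```

View pics/top0.png

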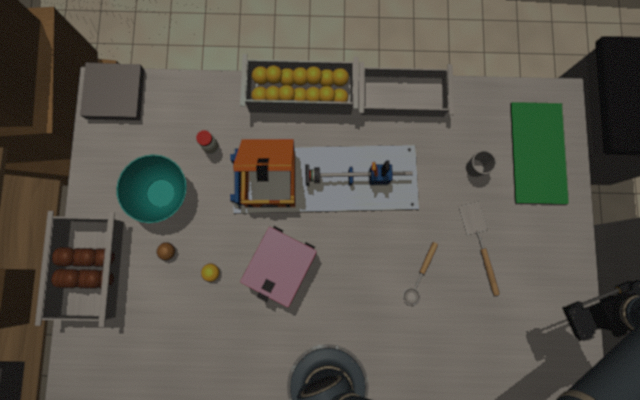

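View pics/side0.png

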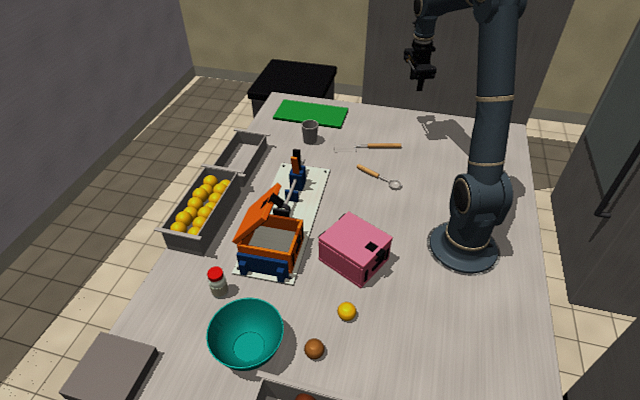

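Top picture: the orange carrier is at (267,175) and the pink look-alike at (280,265). The black and yellow trays are other things. The orange carrier is the one meant, and its lid's black square is at about (262,170). The clamp lies to its right, with the housing at (382,172). The dock's +y points left in the image, which is roughly world +y. I'll check with a close crop.

Run:
```python
from h import *
t=cv2.imread('pics/top0.png')[130:220,225:425];s=cv2.imread('pics/side0.png')[140:290,225:335]
a=cv2.resize(t,(800,360),interpolation=cv2.INTER_CUBIC);b=cv2.resize(s,None,fx=4,fy=4,interpolation=cv2.INTER_CUBIC)
cv2.imwrite('pics/cropt.png',a);cv2.imwrite('pics/crops.png',b)
ct,Et=read('top')
for u,v in[(410,148),(417,210)]:print(onz(ct,Et,u,v,10))
# white plate mask
h=cv2.cvtColor(ct['pixels'],cv2.COLOR_RGB2HSV);m=((h[:,:,1]<25)&(h[:,:,2]>165)).astype('uint8');m[:130]=0;m[225:]=0;m[:,:300]=0;m[:,430:]=0
n,l,st,ce=cv2.connectedComponentsWithStats(m);k=1+st[1:,4].argmax();print(st[k])
ys,xs=np.where(l==k);r=cv2.minAreaRect(np.c_[xs,ys].astype('float32'));bp=cv2.boxPoints(r);print(bp)
for p in bp:print(onz(ct,Et,*p,10).round(1))
```

```text
[ 704.51350942 -242.82228756   10.        ]
[ 512.24587296 -261.57834991   10.        ]Traceback (most recent call last):
  File "<stdin>", line 9, in <module>
ValueError: attempt to get argmax of an empty sequence
```

View pics/cropt.png

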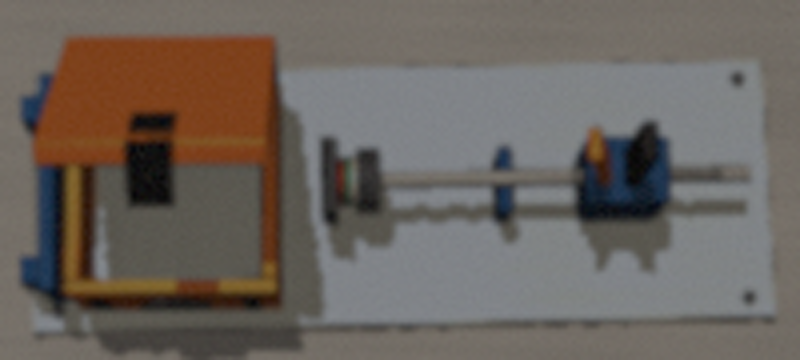

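View pics/crops.png

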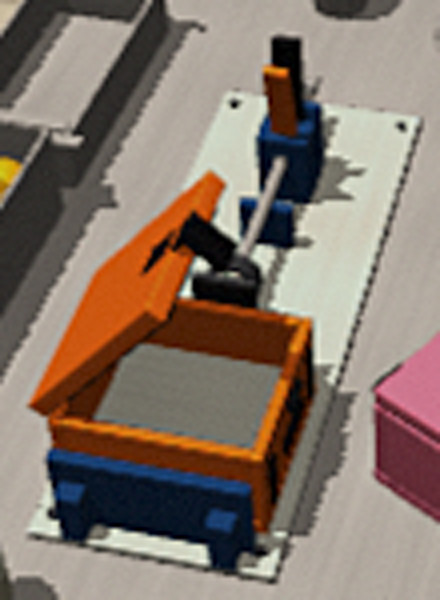

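The crops confirm the orange carrier. Its lid hinge is on the far (+x) side and the press square is at top crop (153,122) and side crop (160,255). The orange trigger is at (597,145), the black grip at (645,140) and the pad at (330,180). Next I'll triangulate.

Run:
```python
from h import *
from scipy.optimize import least_squares
ct,Et=read('top');cs,Es=read('side')
tp=lambda u,v:(225+u/4-.4,130+v/4-.4); sp=lambda u,v:(225+u/4-.4,140+v/4-.4)
t=lambda *p:ray(ct,Et,*tp(*p)); s=lambda *p:ray(cs,Es,*sp(*p))
P={'rim+y':tri(t(62,293),s(265,460)),'rim-y':tri(t(277,293),s(312,320)),'square':tri(t(153,122),s(160,255)),
'lidtipcorner-y':tri(t(276,140),s(218,178)),'gripTop':tri(t(650,125),s(286,38)),'trigTop':tri(t(597,130),s(278,68))}
for k,v in P.items():print(k,v.round(1))
C=[(100,-280),(-100,-280),(-100,280)]
ot=[tp(758,62),tp(773,320),tp(34,332)]; os_=[sp(229,91),sp(421,119),sp(279,579)]
def w(x,y,a,p):return np.array([x+np.cos(a)*p[0]-np.sin(a)*p[1],y+np.sin(a)*p[0]+np.cos(a)*p[1],p[2]])
def f(q):
    r=[]
    for p,a,b in zip(C,ot,os_):
        P=w(*q,(*p,10));r+=list(proj(ct,Et,P)-a)+list(proj(cs,Es,P)-b)
    return r
q=least_squares(f,[600,0,0],x_scale=[1,1,.01]);print(q.x,np.round(q.fun,1))
print('grip pt',w(*q.x,(0,-177.5,145)),'griptop pred',w(*q.x,(0,-184,175)),'stop(plate y)',w(*q.x,(0,268,10)))
```

```text
rim+y [506.3 256.2 102.1]
rim-y [512.5 106.   97.1]
square [603.1 183.5 220.8]
lidtipcorner-y [587.8 102.6 230.8]
gripTop [ 614.8 -146.6  176.6]
trigTop [ 611.8 -111.7  170.1]
[6.00764671e+02 1.82729041e+01 4.35164625e-02] [ 0.5  0.4 -0.8 -0.1  0.5  0.2 -0.1 -0.5 -0.9  1.4 -1.3 -0.2]
grip pt [ 608.48640582 -159.05905806  145.        ] griptop pred [ 608.76917356 -165.55290456  175.        ] stop(plate y) [589.10593987 286.01919073  10.        ]
```

The plate origin along y looks about 18 mm off: the grip triangulates at y≈-146. I'll check that from close with the wrist camera and move over the clamp now.

>>> send_rows(
  targets=[
    [[32,-20,-3],[0,0,0.042],0],
    [[64,-40,-6],[0,0,0.084],0],
    [[96,-60,-9],[0,0,0.126],0],
    [[128,-80,-12],[0,0,0.168],0],
    [[160,-100,-15],[0,0,0.21],0],
    [[192,-120,-18],[0,0,0.252],0],
    [[224,-140,-21],[0,0,0.294],0],
    [[256,-160,-24],[0,0,0.335],0],
  ],
)

```text
t: 0.97
tcp_pos: [429.1, -382.1, 429.1]
orientation: [3.141, -0.0, 0.042]
wrist_force: [0.3, -0.4, 0.8]
finger_gap: 87.3
grip_force: 0.0
```

>>> send_rows(
  targets=[
    [[24,-29,-3],[0,0,0],0],
    [[47,-59,-6],[0,0,0],0],
    [[71,-88,-9],[0,0,0],0],
    [[95,-118,-12],[0,0,0],0],
    [[118,-147,-15],[0,0,0],0],
    [[142,-176,-18],[0,0,0],0],
    [[166,-206,-20],[0,0,0],0],
    [[189,-235,-22],[0,0,0],0],
  ],
)

```text
t: 1.63
tcp_pos: [607.7, -139.0, 451.1]
orientation: [3.141, -0.001, 0.044]
wrist_force: [0.9, -0.4, -0.5]
finger_gap: 86.8
grip_force: 0.0
```

Run:
```python
from h import *
o=arm.observe();print(o['t'],o['tcp_pos'],o['orientation'],o['finger_gap'])
c,E=read('wrist');save(c,'w1.png');print(proj(c,E,(608,-141,145)))
np.save('w1E.npy',E)
```

```text
1.6333 [ 607.70468016 -138.96539177  451.11899005] [ 3.14146261e+00 -5.22544743e-04  4.39761797e-02] 86.81279742312388
[322.45850449 195.04989307]
```

View pics/w1.png

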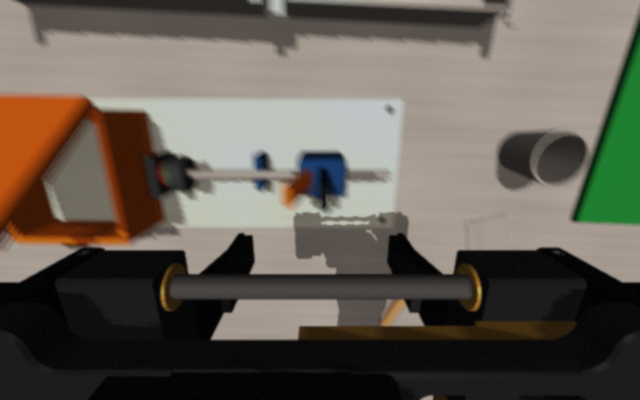

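The wrist view shows the housing at (322,173), the grip end at about (324,204), the trigger at (296,193) and the plate's corner at (403,98). I'll measure those by colour.

Run:
```python
from h import *
c,E=read('wrist')
h=cv2.cvtColor(c['pixels'],cv2.COLOR_RGB2HSV);H,S,V=[h[:,:,i].astype(int) for i in range(3)]
def box(m,n):
    w=np.zeros_like(m);w[140:225,275:365]=m[140:225,275:365];k,l,st,ce=cv2.connectedComponentsWithStats(w.astype('uint8'));i=1+st[1:,4].argmax()
    ys,xs=np.where(l==i);print(n,st[i],ce[i].round(1));return xs,ys
x,y=box((H>100)&(H<125)&(S>120)&(V>50),'blue')
print('housing ctr on z85',onz(c,E,(x.min()+x.max()+1)/2,(y.min()+y.max()+1)/2,85))
x,y=box((H<18)&(S>150)&(V>90),'orange')
for r in(y.max()-1,y.max()-4):
    q=x[y==r];print('trig end',q.min(),q.max(),r,onz(c,E,q.mean(),r,167))
x,y=box((V<45),'black')
for r in range(y.max()-10,y.max()+1,2):
    q=x[y==r];print(q.min(),q.max(),r,onz(c,E,q.mean(),r,175).round(1))
print(onz(c,E,403,98,10))
import numpy as np
for D in(0,18): 
  a=.0435;f=lambda X,Y,Z:np.array([600.8-np.sin(a)*(Y+D)+np.cos(a)*X,18.3+np.cos(a)*(Y+D)+np.sin(a)*X,Z])
  print(D,'griptop',proj(c,E,f(0,-184,175)).round(1),'trigtip',proj(c,E,f(0,-146,167)).round(1),'corner',proj(c,E,f(100,-280,10)).round(1),'gp',f(0,-177.5,145))
```

```text
blue [ 310  166   46   37 1001] [336.2 179.9]
housing ctr on z85 [ 610.9738754  -144.08642621   85.        ]
orange [297 178  25  38 317] [305.  197.6]
trig end 298 305 214 [ 598.17040207 -110.00744959  167.        ]
trig end 298 306 211 [ 601.41098042 -110.40099439  167.        ]
black [330 176  16  43 489] [336.9 197.3]
333 343 208 [ 609.3 -145.8  175. ]
333 343 210 [ 607.2 -146.   175. ]
333 342 212 [ 605.2 -145.6  175. ]
333 342 214 [ 603.1 -145.8  175. ]
333 342 216 [ 601.  -145.9  175. ]
334 341 218 [ 598.9 -146.1  175. ]
[ 724.90861051 -238.98970962   10.        ]
0 griptop [358.1 209.6] trigtip [319.3 206.5] corner [414.3 107.6] gp [ 608.51881514 -159.03208929  145.        ]
18 griptop [339.7 209.3] trigtip [301.4 206.3] corner [401.8 107.5] gp [ 607.73606206 -141.04911686  145.        ]
```

Grip point ≈ (609.5, -139.5, 145). The lid comes first, so I'll move over the press square and close the fingers on the way.

>>> send_rows(
  targets=[
    [[2,-40,0],[0,0,0],1],
    [[3,-81,0],[0,0,0],1],
    [[5,-121,0],[0,0,0],1],
    [[6,-161,0],[0,0,0],1],
    [[8,-202,0],[0,0,0],1],
    [[9,-242,0],[0,0,0],1],
    [[11,-283,0],[0,0,0],1],
    [[12,-323,0],[0,0,0],1],
  ],
)

```text
t: 2.4
tcp_pos: [604.4, 183.8, 450.9]
orientation: [3.141, -0.0, 0.043]
wrist_force: [0.6, 0.4, -0.6]
finger_gap: 41.1
grip_force: 0.0
```

Run:
```python
from h import *
o=arm.observe();
c,E=read('wrist')
o=arm.observe();print(o['t'],o['tcp_pos'],o['orientation'],o['finger_gap'])
c,E=read('wrist');save(c,'w2.png')
print(proj(c,E,(603,183.5,221)),proj(c,E,o['tcp_pos']+[0,0,-182]))
```

```text
2.45 [602.20448109 194.08810803 450.94472595] [-3.13300502e+00 -3.67459010e-05  5.64441346e-02] 37.89815463377042
[336.12443854 220.96409522] [322.98849316 248.42613195]
```

View pics/w2.png

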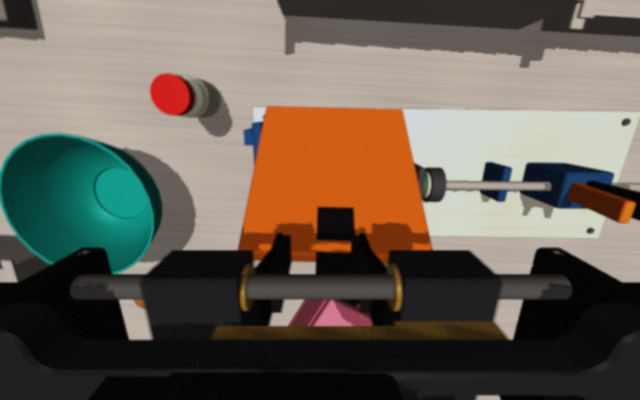

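The press square is at (336,222), exactly where predicted. The bowl and jar are clear. I'll follow the lid's arc down.

>>> send_rows(
  targets=[
    [[0,0,12],[0,0,0],1],
    [[0,0,24],[0,0,0],1],
    [[0,0,34],[0,0,0],1],
    [[0,0,43],[0,0,0],1],
    [[-2,0,51],[0,0,0],1],
    [[-10,0,58],[0,0,0],1],
    [[-20,0,66],[0,0,0],1],
    [[-28,0,75],[0,0,0],1],
  ],
)

```text
t: 3.17
tcp_pos: [576.5, 180.3, 375.0]
orientation: [3.141, -0.0, 0.042]
wrist_force: [1.0, -0.6, -1.0]
finger_gap: 0.5
grip_force: 0.3
```

>>> send_rows(
  targets=[
    [[-6,0,6],[0,0,0],1],
    [[-11,0,12],[0,0,0],1],
    [[-16,0,18],[0,0,0],1],
    [[-20,0,25],[0,0,0],1],
    [[-25,0,34],[0,0,0],1],
    [[-28,0,41],[0,0,0],1],
    [[-31,0,49],[0,0,0],1],
    [[-32,0,54],[0,0,0],1],
  ],
)

```text
t: 3.83
tcp_pos: [544.2, 179.9, 320.6]
orientation: [3.141, 0.001, 0.044]
wrist_force: [0.7, 0.4, 1.7]
finger_gap: 0.5
grip_force: 0.6
```

>>> send_rows(
  targets=[
    [[0,0,3],[0,0,0],1],
    [[-1,0,6],[0,0,0],1],
    [[-1,0,9],[0,0,0],1],
    [[-2,0,12],[0,0,0],1],
    [[-2,0,15],[0,0,0],1],
    [[-3,0,17],[0,0,0],1],
    [[-3,0,19],[0,0,0],1],
    [[-3,0,20],[0,0,0],1],
  ],
)

```text
t: 4.5
tcp_pos: [541.8, 179.8, 301.5]
orientation: [-3.141, -0.0, 0.044]
wrist_force: [-0.8, -0.0, 5.9]
finger_gap: 0.4
grip_force: 3.3
```

>>> send_rows(
  targets=[
    [[0,0,0.5],[0,0,0],1],
    [[0,0,1],[0,0,0],1],
    [[0,0,1.5],[0,0,0],1],
    [[0,0,2],[0,0,0],1],
    [[0,0,2.5],[0,0,0],1],
    [[0,0,3],[0,0,0],1],
    [[0,0,3],[0,0,0],1],
    [[0,0,3],[0,0,0],1],
  ],
)

```text
t: 5.17
tcp_pos: [541.7, 180.0, 301.2]
orientation: [3.141, -0.001, 0.044]
wrist_force: [-7.1, -1.9, 17.6]
finger_gap: 0.5
grip_force: 8.9
```

>>> send_rows(
  targets=[
    [[0,0,-8],[0,0,0],1],
    [[0,0,-25],[0,0,0],0.9],
    [[0,0,-50],[0,0,0],0.5],
    [[0,0,-80],[0,0,0],0],
    [[0,0,-110],[0,0,0],0],
    [[0,0,-140],[0,0,0],0],
    [[0,0,-150],[0,0,0],0],
    [[0,0,-150],[0,0,0],0],
  ],
)

```text
t: 5.83
tcp_pos: [542.3, 180.0, 451.6]
orientation: [-3.14, -0.006, 0.044]
wrist_force: [0.3, -0.4, -0.2]
finger_gap: 39.1
grip_force: 0.0
```

Run:
```python
from h import *
cs,_=read('side');ct,_=read('top')
a=cv2.resize(cs['pixels'][140:290,225:335],None,fx=3.5,fy=3.5,interpolation=cv2.INTER_CUBIC);b=cv2.resize(ct['pixels'][130:220,225:345],None,fx=3.3,fy=3.3,interpolation=cv2.INTER_CUBIC)
o=np.zeros((530,785,3),'uint8');o[:a.shape[0],:a.shape[1]]=a;o[:b.shape[0],386:386+b.shape[1]]=b
cv2.imwrite('pics/lid.png',o[:,:,::-1])
```

```text
(no output)
```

View pics/lid.png

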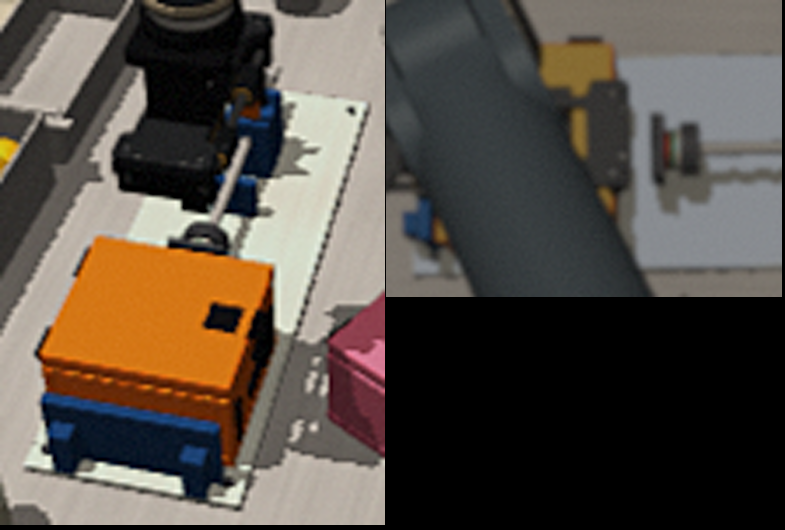

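The side crop shows the lid shut flush, with the black square at (222,316), and it stays down. Back to the clamp with the fingers open.

>>> send_rows(
  targets=[
    [[7,40,0],[0,0,0],0],
    [[13,81,0],[0,0,0],0],
    [[20,121,0],[0,0,0],0],
    [[27,161,0],[0,0,0],0],
    [[33,201,0],[0,0,0],0],
    [[40,242,0],[0,0,0],0],
    [[47,282,0],[0,0,0],0],
    [[53,322,0],[0,0,0],0],
  ],
)

```text
t: 6.6
tcp_pos: [608.6, -141.8, 445.8]
orientation: [-3.141, 0.005, 0.044]
wrist_force: [0.5, 0.0, 0.1]
finger_gap: 86.2
grip_force: 0.0
```

>>> send_rows(
  targets=[
    [[0,0,5],[0,0,0],0],
    [[0,0,15],[0,0,0],0],
    [[0,0,30],[0,0,0],0],
    [[0,0,40],[0,0,0],0],
    [[0,0,50],[0,0,0],0],
    [[0,0,60],[0,0,0],0],
    [[0,0,60],[0,0,0],0],
    [[0,0,60],[0,0,0],0],
  ],
)

```text
t: 7.27
tcp_pos: [608.7, -139.1, 388.0]
orientation: [-3.141, 0.001, 0.045]
wrist_force: [-0.2, 0.3, 0.0]
finger_gap: 86.8
grip_force: 0.0
```

Run:
```python
from h import *
o=arm.observe();print(o['t'],o['tcp_pos'],o['orientation'],o['finger_gap'])
c,E=read('wrist');save(c,'w3.png')
g=o['tcp_pos']
for y in(-145.9+6,-145.9-6):print('grip face',proj(c,E,(609.5,y,175)))
print(proj(c,E,(610,-110,167)),[proj(c,E,g+[0,s,-182]) for s in(43,-43)])
```

```text
7.2667 [ 608.74760165 -139.09311299  387.98218816] [-3.14122967e+00  1.32824022e-03  4.47726309e-02] 86.80723790899928
grip face [321.79544383 228.19408284]
grip face [337.75021932 228.84746926]
[283.3195537  221.98066393] [array([253.85548227, 245.39832322]), array([387.08504209, 250.7352334 ])]
```

View pics/w3.png

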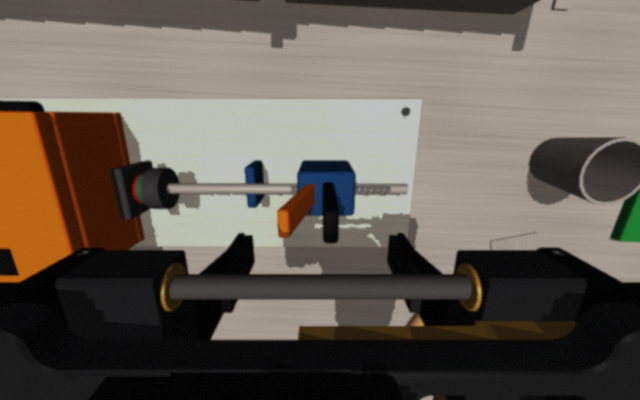

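The grip top is at (331,225) and the trigger at (288,222), midway between the fingertips (projected at columns 254 and 387). I'll descend and check the force.

>>> send_rows(
  targets=[
    [[0,0,15],[0,0,0],0],
    [[0,0,30],[0,0,0],0],
    [[0,0,42],[0,0,0],0],
    [[0,0,54],[0,0,0],0],
    [[0,0,65],[0,0,0],0],
    [[0,0,74],[0,0,0],0],
    [[0,0,79],[0,0,0],0],
    [[0,0,79],[0,0,0],0],
  ],
)

```text
t: 7.98
tcp_pos: [608.5, -139.6, 308.4]
orientation: [-3.141, 0.002, 0.044]
wrist_force: [-0.4, -0.6, -0.4]
finger_gap: 87.1
grip_force: 0.0
```

>>> send_rows(
  targets=[
    [[0,0,0],[0,0,0],0.15],
    [[0,0,0],[0,0,0],0.3],
    [[0,0,0],[0,0,0],0.4],
    [[0,0,0],[0,0,0],0.5],
    [[0,0,0],[0,0,0],0.6],
    [[0,0,0],[0,0,0],0.65],
    [[0,0,0],[0,0,0],0.65],
    [[0,0,0],[0,0,0],0.65],
  ],
)

```text
t: 8.65
tcp_pos: [609.2, -137.8, 310.5]
orientation: [-3.139, -0.001, 0.045]
wrist_force: [-1.3, 5.3, 5.6]
finger_gap: 41.8
grip_force: 2.7
```

```bash
cat > pad.py <<'E'
import sys
from h import *
o=arm.observe();print(o['t'],o['tcp_pos'].round(1),o['finger_gap'],o['wrist_force'].round(1))
c,E=read('side');cv2.imwrite('pics/'+sys.argv[1],np.hstack([cv2.resize(c['pixels'][y0:y1,x0:x1],(390,560),interpolation=cv2.INTER_CUBIC) for y0,y1,x0,x1 in((130,270,240,337),(185,227,270,299))])[:,:,::-1])
c,E=read('wrist');save(c,'ww_'+sys.argv[1])
E
python3 pad.py p1.png
```

```text
8.65 [ 609.2 -137.8  310.5] 41.80504461321634 [-1.3  5.3  5.6]
```

View pics/ww_p1.png

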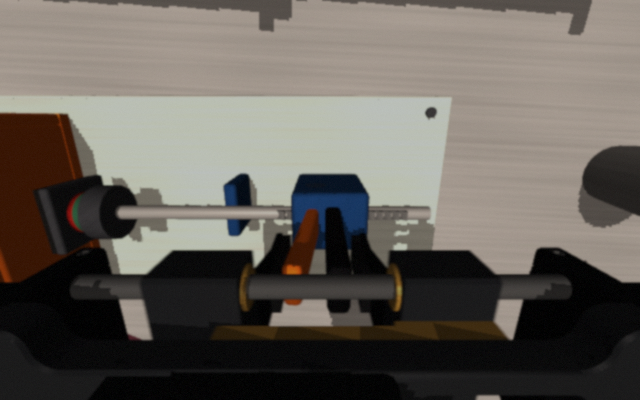

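The fingers straddle the trigger and grip. The pad with its red and green rings shows at (75,210), still short of the carrier, so I can see the rings from here. I'll finish this stroke, do one more, then look.

>>> send_rows(
  targets=[
    [[0,0,0],[0,0,0],0.7],
    [[0,0,0],[0,0,0],0.7],
    [[0,0,0],[0,0,0],0.7],
    [[0,0,0],[0,0,0],0.7],
    [[0,0,0],[0,0,0],0.7],
    [[0,0,0],[0,0,0],0.7],
    [[0,0,0],[0,0,0],0.7],
    [[0,0,0],[0,0,0],0.7],
  ],
)

```text
t: 9.42
tcp_pos: [609.1, -139.4, 309.9]
orientation: [-3.141, -0.001, 0.044]
wrist_force: [1.7, 5.1, 3.6]
finger_gap: 26.3
grip_force: 2.7
```

>>> send_rows(
  targets=[
    [[0,0,0],[0,0,0],0.25],
    [[0,0,0],[0,0,0],0.25],
    [[0,0,0],[0,0,0],0.25],
    [[0,0,0],[0,0,0],0.25],
    [[0,0,0],[0,0,0],0.25],
    [[0,0,0],[0,0,0],0.25],
    [[0,0,0],[0,0,0],0.25],
    [[0,0,0],[0,0,0],0.25],
  ],
)

```text
t: 10.08
tcp_pos: [608.4, -139.7, 309.3]
orientation: [-3.141, 0.001, 0.044]
wrist_force: [0.0, 1.5, -0.9]
finger_gap: 64.1
grip_force: 0.9
```

```bash
python3 pad.py p2.png
```

```text
10.0833 [ 608.4 -139.7  309.3] 64.09292057321957 [ 0.   1.5 -0.9]
```

View pics/ww_p2.png

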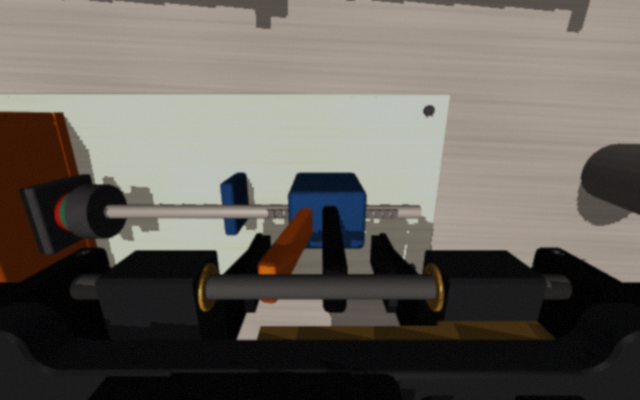

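The pad has advanced to about (45,215), with green and red still showing behind it. From here I judge by numbers: the wrist's y force gives the trigger load (5.1 N free, matching spring plus friction, so about 17 N means 5.5 mm pressed in). Next, release fully and do the second stroke.

>>> send_rows(
  targets=[
    [[0,0,0],[0,0,0],0.18],
    [[0,0,0],[0,0,0],0.18],
    [[0,0,0],[0,0,0],0.18],
    [[0,0,0],[0,0,0],0.3],
    [[0,0,0],[0,0,0],0.35],
    [[0,0,0],[0,0,0],0.4],
    [[0,0,0],[0,0,0],0.45],
    [[0,0,0],[0,0,0],0.5],
  ],
)

```text
t: 10.85
tcp_pos: [609.2, -138.0, 310.6]
orientation: [-3.14, -0.001, 0.045]
wrist_force: [-0.7, 4.2, 4.0]
finger_gap: 48.4
grip_force: 2.5
```

>>> send_rows(
  targets=[
    [[0,0,0],[0,0,0],0.55],
    [[0,0,0],[0,0,0],0.58],
    [[0,0,0],[0,0,0],0.61],
    [[0,0,0],[0,0,0],0.64],
    [[0,0,0],[0,0,0],0.67],
    [[0,0,0],[0,0,0],0.7],
    [[0,0,0],[0,0,0],0.7],
    [[0,0,0],[0,0,0],0.7],
  ],
)

```text
t: 11.52
tcp_pos: [609.3, -139.2, 310.7]
orientation: [-3.141, -0.002, 0.044]
wrist_force: [-0.7, 4.6, 5.6]
finger_gap: 26.7
grip_force: 3.0
```

```bash
cat > m.py <<'E'
from h import *
o=arm.observe();c,E=read('wrist')
h=cv2.cvtColor(c['pixels'],cv2.COLOR_RGB2HSV);H,S,V=[h[:,:,i].astype(int) for i in range(3)]
w=np.zeros(H.shape,bool);w[185:240,5:110]=1
print('t',round(o['t'],2),'F',o['wrist_force'].round(1),'gap',round(o['finger_gap'],1))
for n,m in(('red',((H<6)|(H>172))&(S>120)&(V>60)),('green',(H>40)&(H<90)&(S>60)&(V>40)),('white',(S<50)&(V>130))):
    ys,xs=np.where(m&w);print(n,len(xs),(xs.min(),xs.max(),ys.min(),ys.max(),round(xs.mean(),1)) if len(xs) else '')
t,Et=read('top');hh=cv2.cvtColor(t['pixels'],cv2.COLOR_RGB2HSV)
# print a row of rod-height pixels, wrist and top
print('w',' '.join('%d:%s'%(u,','.join(map(str,c['pixels'][208,u]))) for u in range(20,100,4)))
E
python3 m.py
python3 - <<'E'
from h import *
for f in('ww_p1.png','ww_p2.png'):
    h=cv2.cvtColor(cv2.imread('pics/'+f),cv2.COLOR_BGR2HSV);H,S,V=[h[:,:,i].astype(int) for i in range(3)]
    w=np.zeros(H.shape,bool);w[185:240,5:110]=1
    for m in(((H<6)|(H>172))&(S>120)&(V>60),(H>40)&(H<90)&(S>60)&(V>40)):
        ys,xs=np.where(m&w);print(f,len(xs),xs.min(),xs.max(),ys.min(),ys.max())
E
```

```text
t 11.52 F [-0.7  4.6  5.6] gap 26.7
red 148 (np.int64(40), np.int64(54), np.int64(196), np.int64(231), np.float64(44.3))
green 101 (np.int64(46), np.int64(53), np.int64(198), np.int64(228), np.float64(48.9))
white 128 (np.int64(93), np.int64(109), np.int64(185), np.int64(216), np.float64(102.2))
w 20:50,47,49 24:28,28,27 28:11,9,11 32:9,5,6 36:12,13,11 40:49,12,12 44:123,26,17 48:40,78,52 52:50,47,47 56:48,44,46 60:49,47,48 64:47,45,46 68:51,47,48 72:25,24,26 76:14,12,13 80:10,10,11 84:13,11,12 88:13,14,14 92:49,46,43 96:109,102,95
ww_p1.png 147 67 79 195 230
ww_p1.png 131 73 81 195 228
ww_p2.png 157 54 68 195 230
ww_p2.png 123 60 68 195 227
```

Still free: 4.6 N and both rings visible. Third stroke, now stepped.

>>> send_rows(
  targets=[
    [[0,0,0],[0,0,0],0.18],
    [[0,0,0],[0,0,0],0.18],
    [[0,0,0],[0,0,0],0.18],
    [[0,0,0],[0,0,0],0.18],
    [[0,0,0],[0,0,0],0.18],
    [[0,0,0],[0,0,0],0.18],
    [[0,0,0],[0,0,0],0.18],
    [[0,0,0],[0,0,0],0.18],
  ],
)

```text
t: 12.28
tcp_pos: [608.5, -139.9, 309.4]
orientation: [3.141, 0.001, 0.044]
wrist_force: [0.2, 1.5, -0.0]
finger_gap: 68.7
grip_force: 0.6
```

>>> send_rows(
  targets=[
    [[0,0,0],[0,0,0],0.24],
    [[0,0,0],[0,0,0],0.28],
    [[0,0,0],[0,0,0],0.32],
    [[0,0,0],[0,0,0],0.36],
    [[0,0,0],[0,0,0],0.4],
    [[0,0,0],[0,0,0],0.43],
    [[0,0,0],[0,0,0],0.46],
    [[0,0,0],[0,0,0],0.48],
  ],
)

```text
t: 12.95
tcp_pos: [608.9, -138.2, 310.4]
orientation: [-3.14, -0.0, 0.045]
wrist_force: [-2.4, 4.7, 3.8]
finger_gap: 47.2
grip_force: 2.4
```

>>> send_rows(
  targets=[
    [[0,0,0],[0,0,0],0.49],
    [[0,0,0],[0,0,0],0.5],
    [[0,0,0],[0,0,0],0.51],
    [[0,0,0],[0,0,0],0.52],
    [[0,0,0],[0,0,0],0.53],
    [[0,0,0],[0,0,0],0.54],
    [[0,0,0],[0,0,0],0.55],
    [[0,0,0],[0,0,0],0.56],
  ],
)

```text
t: 13.62
tcp_pos: [609.0, -137.3, 310.7]
orientation: [-3.138, -0.0, 0.046]
wrist_force: [-2.2, 6.8, 5.1]
finger_gap: 39.0
grip_force: 3.5
```

```bash
sed -i '/^t,Et/d;/^# print/d;/^print(.w/d' m.py; python3 m.py
```

```text
t 13.62 F [-2.2  6.8  5.1] gap 39.0
red 151 (np.int64(36), np.int64(49), np.int64(195), np.int64(229), np.float64(41.1))
green 43 (np.int64(43), np.int64(46), np.int64(200), np.int64(223), np.float64(44.1))
white 205 (np.int64(87), np.int64(109), np.int64(185), np.int64(215), np.float64(99.8))
```

>>> send_rows(
  targets=[
    [[0,0,0],[0,0,0],0.57],
    [[0,0,0],[0,0,0],0.58],
    [[0,0,0],[0,0,0],0.59],
    [[0,0,0],[0,0,0],0.6],
    [[0,0,0],[0,0,0],0.61],
    [[0,0,0],[0,0,0],0.61],
    [[0,0,0],[0,0,0],0.61],
    [[0,0,0],[0,0,0],0.61],
  ],
)

```text
t: 14.33
tcp_pos: [609.0, -136.4, 310.9]
orientation: [-3.137, -0.0, 0.047]
wrist_force: [-3.2, 8.6, 5.8]
finger_gap: 34.1
grip_force: 4.3
```

```bash
python3 m.py
```

```text
t 14.33 F [-3.2  8.6  5.8] gap 34.1
red 149 (np.int64(38), np.int64(50), np.int64(195), np.int64(228), np.float64(42.8))
green 11 (np.int64(44), np.int64(45), np.int64(205), np.int64(216), np.float64(44.9))
white 178 (np.int64(89), np.int64(109), np.int64(185), np.int64(215), np.float64(100.2))
```

```bash
cat > t.py <<'E'
from h import *
t,Et=read('top')
print(proj(t,Et,(597,105,65)))
for v in(172,173,174,175,176,177,178): print(v,' '.join('%d:%s'%(u,','.join(map(str,t['pixels'][v,u]))) for u in range(288,314)))
E
python3 t.py
python3 - <<'E'
import cv2
p=cv2.imread('pics/top0.png')
for v in(174,175): print(v,' '.join('%d:%s'%(u,','.join(map(str,p[v,u][::-1]))) for u in range(302,324)))
E
```

```text
[295.46496108 176.15450686]
172 288:139,110,51 289:138,110,50 290:137,109,52 291:141,112,53 292:137,103,46 293:122,83,38 294:78,49,25 295:45,39,40 296:54,55,56 297:59,53,53 298:75,43,45 299:88,46,36 300:76,67,50 301:58,74,56 302:58,69,60 303:63,63,61 304:63,61,61 305:59,57,56 306:56,53,54 307:59,59,58 308:88,87,88 309:117,119,122 310:131,134,137 311:133,135,139 312:132,135,140 313:135,137,140
173 288:140,111,54 289:139,110,51 290:139,111,53 291:140,110,52 292:137,102,46 293:123,82,37 294:77,47,21 295:46,41,41 296:55,52,55 297:65,57,58 298:80,42,42 299:98,48,38 300:81,68,52 301:58,77,59 302:61,73,64 303:61,61,60 304:63,61,60 305:58,57,56 306:53,51,50 307:58,56,57 308:73,72,70 309:101,100,100 310:120,118,117 311:126,123,124 312:126,125,123 313:125,123,123
174 288:139,111,52 289:137,109,50 290:140,112,54 291:139,110,51 292:138,103,47 293:121,81,32 294:76,45,18 295:43,38,39 296:51,53,54 297:61,54,53 298:83,45,43 299:102,52,42 300:82,69,51 301:57,76,58 302:56,69,59 303:61,61,58 304:61,56,58 305:58,55,57 306:59,56,56 307:57,54,52 308:70,67,65 309:97,92,87 310:118,112,105 311:125,119,113 31
[... 1390 characters left out ...]
08:60,58,55 309:80,77,71 310:91,89,82 311:110,108,109 312:125,129,132 313:135,138,143
174 302:122,124,128 303:130,133,138 304:117,120,124 305:79,82,82 306:47,48,48 307:50,48,48 308:57,46,48 309:79,39,38 310:87,48,35 311:73,75,57 312:81,96,84 313:103,108,100 314:79,80,78 315:56,56,55 316:51,48,49 317:54,53,52 318:52,51,49 319:59,57,56 320:82,81,75 321:108,103,97 322:114,110,102 323:116,110,105
175 302:122,125,128 303:128,132,136 304:119,120,125 305:83,85,87 306:52,54,53 307:52,51,49 308:55,46,45 309:74,38,35 310:83,44,33 311:69,69,54 312:80,93,79 313:100,103,95 314:77,78,73 315:54,53,51 316:49,48,48 317:47,45,45 318:51,50,50 319:57,54,53 320:79,74,71 321:97,93,87 322:105,101,95 323:105,101,93
```

The top camera sees the rings well: white is nearly gone and green still shows. I'll track the sub-pixel positions of the carrier edge, red ring, green and cup end while squeezing on.

```bash
cat > t.py <<'E'
from h import *
def prof(p,a,b,r0=172,r1=177):
    q=p[r0:r1,a:b].astype(float).mean(0);u=np.arange(a,b)
    rg=q[:,0]-(q[:,1]+q[:,2])/2;gr=q[:,1]-(q[:,0]+q[:,2])/2
    def cross(x,l,s):  # first crossing of level l from index s
        for i in range(s,len(x)-1):
            if (x[i]-l)*(x[i+1]-l)<=0: return u[i]+(l-x[i])/(x[i+1]-x[i])
    o=q[:,0]-q[:,2]; ce=cross(o,50,0)
    k=np.arange(len(u))[(u>(ce+2.5 if ce else 0))]; kk=k[rg[k]>8]; rc=(u[kk]*rg[kk]).sum()/rg[kk].sum()
    kg=k[(gr[k]>3)];gw=gr[kg].sum();j=int(rc+7-a);cup=cross(q[:,0],80,j)
    print('carrier',ce,'red',round(rc,2),'green',gw.round(1),'cup end',round(cup,2),'red-cup',round(cup-rc,2))
    i=int(round(rc))-a;print(q[i:i+8].round().astype(int).tolist())
if __name__=='__main__':
    t,E=read('top');prof(t['pixels'],286,322)
E
python3 - <<'E'
from t import *
import cv2
prof(cv2.imread('pics/top0.png')[:,:,::-1],303,330)
E
python3 t.py
```

```text
carrier None red 309.36 green 27.6 cup end 319.86 red-cup 10.49
[[74, 37, 34], [83, 46, 34], [69, 70, 54], [81, 94, 80], [101, 104, 95], [79, 79, 74], [54, 53, 52], [50, 48, 48]]
carrier 294.12955465587044 red 298.87 green 27.7 cup end 308.3 red-cup 9.43
[[93, 47, 38], [78, 66, 48], [55, 72, 56], [54, 67, 58], [58, 58, 56], [57, 55, 55], [56, 54, 54], [54, 52, 52]]
```

>>> send_rows(
  targets=[
    [[0,0,0],[0,0,0],0.62],
    [[0,0,0],[0,0,0],0.63],
    [[0,0,0],[0,0,0],0.64],
    [[0,0,0],[0,0,0],0.65],
    [[0,0,0],[0,0,0],0.66],
    [[0,0,0],[0,0,0],0.66],
    [[0,0,0],[0,0,0],0.66],
    [[0,0,0],[0,0,0],0.66],
  ],
)

```text
t: 15.15
tcp_pos: [609.1, -137.9, 310.9]
orientation: [-3.14, -0.001, 0.045]
wrist_force: [-2.6, 5.3, 4.6]
finger_gap: 29.9
grip_force: 6.1
```

```bash
python3 t.py;python3 m.py
```

```text
carrier 293.0646551724138 red 297.87 green 28.3 cup end 306.88 red-cup 9.01
[[95, 48, 38], [79, 67, 49], [58, 75, 58], [57, 70, 59], [59, 61, 58], [58, 56, 56], [56, 55, 54], [54, 53, 52]]
t 15.2 F [-3.2  5.4  4.7] gap 29.8
red 143 (np.int64(32), np.int64(43), np.int64(197), np.int64(229), np.float64(36.5))
green 7 (np.int64(38), np.int64(38), np.int64(209), np.int64(215), np.float64(38.0))
white 253 (np.int64(82), np.int64(109), np.int64(185), np.int64(215), np.float64(98.4))
```

The carrier is sliding (edge moved about 3 mm) and the other finger now touches the grip, so trigger ≈ 8.8 N. I'll finish this stroke and release.

>>> send_rows(
  targets=[
    [[0,0,0],[0,0,0],0.67],
    [[0,0,0],[0,0,0],0.68],
    [[0,0,0],[0,0,0],0.69],
    [[0,0,0],[0,0,0],0.7],
    [[0,0,0],[0,0,0],0.71],
    [[0,0,0],[0,0,0],0.71],
    [[0,0,0],[0,0,0],0.71],
    [[0,0,0],[0,0,0],0.71],
  ],
)

```text
t: 15.92
tcp_pos: [609.0, -139.7, 310.9]
orientation: [3.141, -0.001, 0.044]
wrist_force: [-2.0, 3.0, 4.7]
finger_gap: 25.8
grip_force: 7.9
```

```bash
python3 t.py;python3 m.py|head -1
```

```text
carrier 292.0506329113924 red 296.84 green 26.7 cup end 306.24 red-cup 9.39
[[96, 47, 37], [79, 66, 50], [61, 77, 61], [62, 73, 64], [60, 61, 59], [58, 56, 56], [57, 55, 55], [55, 53, 53]]
t 15.97 F [-2.8  2.5  5.4] gap 25.2
```

Carrier moved about 6 mm so far. Now release, shift the hand 4 mm to -y so only the trigger finger pushes, and do the fourth stroke.

>>> send_rows(
  targets=[
    [[0,0,0],[0,0,0],0.05],
    [[0,0,0],[0,0,0],0.05],
    [[0,0,0],[0,0,0],0.05],
    [[0,0,0],[0,0,0],0.05],
    [[0,0,0],[0,0,0],0.05],
    [[0,0,0],[0,0,0],0.05],
    [[0,2,0],[0,0,0],0.05],
    [[0,4,0],[0,0,0],0.05],
  ],
)

```text
t: 16.68
tcp_pos: [608.8, -144.0, 309.4]
orientation: [3.141, 0.001, 0.044]
wrist_force: [-0.1, 1.0, -0.6]
finger_gap: 70.7
grip_force: 0.6
```

>>> send_rows(
  targets=[
    [[0,0,0],[0,0,0],0.12],
    [[0,0,0],[0,0,0],0.18],
    [[0,0,0],[0,0,0],0.24],
    [[0,0,0],[0,0,0],0.27],
    [[0,0,0],[0,0,0],0.3],
    [[0,0,0],[0,0,0],0.32],
    [[0,0,0],[0,0,0],0.34],
    [[0,0,0],[0,0,0],0.35],
  ],
)

```text
t: 17.35
tcp_pos: [609.1, -143.3, 310.1]
orientation: [-3.141, -0.001, 0.044]
wrist_force: [-1.7, 3.8, 3.0]
finger_gap: 57.7
grip_force: 1.8
```

>>> send_rows(
  targets=[
    [[0,0,0],[0,0,0],0.36],
    [[0,0,0],[0,0,0],0.37],
    [[0,0,0],[0,0,0],0.38],
    [[0,0,0],[0,0,0],0.39],
    [[0,0,0],[0,0,0],0.4],
    [[0,0,0],[0,0,0],0.4],
    [[0,0,0],[0,0,0],0.4],
    [[0,0,0],[0,0,0],0.4],
  ],
)

```text
t: 18.02
tcp_pos: [609.2, -142.0, 310.2]
orientation: [-3.139, -0.0, 0.045]
wrist_force: [-2.6, 5.7, 4.9]
finger_gap: 52.7
grip_force: 3.2
```

```bash
python3 t.py;python3 m.py|head -1
```

```text
carrier 292.0386266094421 red 296.81 green 33.5 cup end 306.62 red-cup 9.8
[[95, 47, 37], [81, 71, 55], [79, 94, 78], [93, 103, 92], [78, 81, 75], [57, 57, 55], [57, 55, 55], [57, 55, 55]]
t 18.07 F [-3.1  5.3  4.6] gap 51.9
```

>>> send_rows(
  targets=[
    [[0,0,0],[0,0,0],0.41],
    [[0,0,0],[0,0,0],0.42],
    [[0,0,0],[0,0,0],0.43],
    [[0,0,0],[0,0,0],0.44],
    [[0,0,0],[0,0,0],0.45],
    [[0,0,0],[0,0,0],0.46],
    [[0,0,0],[0,0,0],0.46],
    [[0,0,0],[0,0,0],0.46],
  ],
)

```text
t: 18.78
tcp_pos: [609.2, -141.1, 310.4]
orientation: [-3.138, -0.0, 0.046]
wrist_force: [-3.5, 7.6, 5.7]
finger_gap: 47.1
grip_force: 4.1
```

```bash
python3 t.py;python3 m.py|head -1
```

```text
carrier 292.046218487395 red 296.72 green 27.7 cup end 306.35 red-cup 9.63
[[95, 47, 36], [79, 66, 50], [60, 77, 60], [61, 73, 62], [61, 62, 58], [59, 56, 56], [58, 56, 56], [57, 55, 55]]
t 18.83 F [-3.3  8.2  5.4] gap 47.3
```

>>> send_rows(
  targets=[
    [[0,0,0],[0,0,0],0.47],
    [[0,0,0],[0,0,0],0.48],
    [[0,0,0],[0,0,0],0.49],
    [[0,0,0],[0,0,0],0.5],
    [[0,0,0],[0,0,0],0.51],
    [[0,0,0],[0,0,0],0.51],
    [[0,0,0],[0,0,0],0.51],
    [[0,0,0],[0,0,0],0.51],
  ],
)

```text
t: 19.55
tcp_pos: [609.2, -140.5, 310.5]
orientation: [-3.137, 0.0, 0.046]
wrist_force: [-3.7, 8.3, 6.4]
finger_gap: 42.7
grip_force: 4.5
```

```bash
python3 t.py;python3 m.py|head -1
```

```text
carrier 292.08196721311475 red 296.57 green 38.0 cup end 305.99 red-cup 9.42
[[92, 51, 38], [74, 73, 54], [53, 75, 58], [55, 65, 57], [58, 57, 55], [58, 55, 56], [57, 55, 55], [57, 56, 55]]
t 19.6 F [-3.6  8.7  7.3] gap 42.5
```

>>> send_rows(
  targets=[
    [[0,0,0],[0,0,0],0.52],
    [[0,0,0],[0,0,0],0.53],
    [[0,0,0],[0,0,0],0.54],
    [[0,0,0],[0,0,0],0.55],
    [[0,0,0],[0,0,0],0.56],
    [[0,0,0],[0,0,0],0.56],
    [[0,0,0],[0,0,0],0.56],
    [[0,0,0],[0,0,0],0.56],
  ],
)

```text
t: 20.32
tcp_pos: [609.2, -140.6, 310.7]
orientation: [-3.138, -0.0, 0.046]
wrist_force: [-3.2, 9.2, 7.5]
finger_gap: 38.5
grip_force: 4.7
```

```bash
python3 t.py;python3 m.py|head -1
```

```text
carrier 291.10377358490564 red 296.05 green 32.9 cup end 305.33 red-cup 9.28
[[83, 45, 38], [79, 60, 46], [63, 76, 59], [60, 76, 64], [58, 63, 59], [58, 56, 54], [59, 57, 57], [56, 54, 54]]
t 20.37 F [-3.   8.6  7.2] gap 38.4
```

The carrier is still sliding at ~9 N, so it's not on the stop yet.

>>> send_rows(
  targets=[
    [[0,0,0],[0,0,0],0.57],
    [[0,0,0],[0,0,0],0.58],
    [[0,0,0],[0,0,0],0.59],
    [[0,0,0],[0,0,0],0.6],
    [[0,0,0],[0,0,0],0.61],
    [[0,0,0],[0,0,0],0.61],
    [[0,0,0],[0,0,0],0.61],
    [[0,0,0],[0,0,0],0.61],
  ],
)

```text
t: 21.08
tcp_pos: [609.3, -140.7, 310.7]
orientation: [-3.138, -0.0, 0.046]
wrist_force: [-3.5, 9.0, 7.2]
finger_gap: 34.1
grip_force: 4.6
```

```bash
python3 t.py;python3 m.py|head -1
```

```text
carrier 290.5542857142857 red 295.28 green 39.2 cup end 304.72 red-cup 9.43
[[75, 40, 36], [84, 55, 41], [67, 74, 55], [54, 75, 59], [58, 66, 59], [58, 56, 56], [58, 56, 55], [57, 56, 55]]
t 21.13 F [-3.9  9.5  7.5] gap 34.0
```

>>> send_rows(
  targets=[
    [[0,0,0],[0,0,0],0.62],
    [[0,0,0],[0,0,0],0.63],
    [[0,0,0],[0,0,0],0.64],
    [[0,0,0],[0,0,0],0.65],
    [[0,0,0],[0,0,0],0.66],
    [[0,0,0],[0,0,0],0.66],
    [[0,0,0],[0,0,0],0.66],
    [[0,0,0],[0,0,0],0.66],
  ],
)

```text
t: 21.85
tcp_pos: [609.3, -140.4, 310.8]
orientation: [-3.137, -0.001, 0.046]
wrist_force: [-3.6, 9.4, 7.8]
finger_gap: 29.6
grip_force: 4.9
```

```bash
python3 t.py;python3 m.py|head -1
```

```text
carrier 290.1090047393365 red 295.05 green 26.1 cup end 304.27 red-cup 9.21
[[86, 46, 39], [79, 59, 44], [58, 68, 51], [47, 61, 51], [54, 56, 53], [59, 56, 56], [58, 56, 56], [56, 55, 54]]
t 21.9 F [-3.8 10.1  7.4] gap 29.8
```

>>> send_rows(
  targets=[
    [[0,0,0],[0,0,0],0.67],
    [[0,0,0],[0,0,0],0.68],
    [[0,0,0],[0,0,0],0.69],
    [[0,0,0],[0,0,0],0.7],
    [[0,0,0],[0,0,0],0.7],
    [[0,0,0],[0,0,0],0.7],
    [[0,0,0],[0,0,0],0.7],
    [[0,0,0],[0,0,0],0.7],
  ],
)

```text
t: 22.62
tcp_pos: [609.3, -140.2, 310.9]
orientation: [-3.137, -0.0, 0.047]
wrist_force: [-3.3, 10.3, 9.0]
finger_gap: 26.1
grip_force: 6.3
```

```bash
python3 t.py;python3 m.py|head -1
```

```text
carrier 290.1187214611872 red 295.05 green 22.6 cup end 304.04 red-cup 8.99
[[86, 46, 39], [78, 58, 43], [61, 70, 55], [53, 65, 55], [58, 57, 56], [57, 54, 54], [57, 55, 55], [56, 55, 55]]
t 22.67 F [-4.2 10.3  8.9] gap 26.4
```

The carrier has stopped moving (290.1) while the force rises, so it's probably on the stop. The trigger is home. Release and pump again.

>>> send_rows(
  targets=[
    [[0,0,0],[0,0,0],0.05],
    [[0,0,0],[0,0,0],0.05],
    [[0,0,0],[0,0,0],0.05],
    [[0,0,0],[0,0,0],0.05],
    [[0,0,0],[0,0,0],0.05],
    [[0,0,0],[0,0,0],0.05],
    [[0,0,0],[0,0,0],0.05],
    [[0,0,0],[0,0,0],0.05],
  ],
)

```text
t: 23.38
tcp_pos: [608.8, -144.4, 309.2]
orientation: [3.141, 0.001, 0.043]
wrist_force: [0.5, 1.6, 0.1]
finger_gap: 71.7
grip_force: 0.4
```

>>> send_rows(
  targets=[
    [[0,0,0],[0,0,0],0.08],
    [[0,0,0],[0,0,0],0.14],
    [[0,0,0],[0,0,0],0.2],
    [[0,0,0],[0,0,0],0.24],
    [[0,0,0],[0,0,0],0.28],
    [[0,0,0],[0,0,0],0.32],
    [[0,0,0],[0,0,0],0.34],
    [[0,0,0],[0,0,0],0.35],
  ],
)

```text
t: 24.05
tcp_pos: [609.0, -142.0, 310.1]
orientation: [-3.139, 0.0, 0.045]
wrist_force: [-2.1, 5.5, 3.6]
finger_gap: 58.1
grip_force: 3.1
```

>>> send_rows(
  targets=[
    [[0,0,0],[0,0,0],0.36],
    [[0,0,0],[0,0,0],0.37],
    [[0,0,0],[0,0,0],0.38],
    [[0,0,0],[0,0,0],0.39],
    [[0,0,0],[0,0,0],0.4],
    [[0,0,0],[0,0,0],0.4],
    [[0,0,0],[0,0,0],0.4],
    [[0,0,0],[0,0,0],0.4],
  ],
)

```text
t: 24.72
tcp_pos: [609.0, -140.9, 310.3]
orientation: [-3.138, 0.001, 0.046]
wrist_force: [-2.0, 8.8, 5.3]
finger_gap: 52.1
grip_force: 3.9
```

```bash
python3 t.py;python3 m.py|head -1
```

```text
carrier 290.1284403669725 red 295.02 green 36.3 cup end 304.64 red-cup 9.63
[[86, 46, 39], [80, 63, 49], [72, 85, 68], [77, 93, 79], [67, 74, 67], [60, 58, 57], [57, 55, 55], [57, 55, 55]]
t 24.77 F [-2.9  7.3  5.2] gap 52.6
```

>>> send_rows(
  targets=[
    [[0,0,0],[0,0,0],0.41],
    [[0,0,0],[0,0,0],0.42],
    [[0,0,0],[0,0,0],0.43],
    [[0,0,0],[0,0,0],0.44],
    [[0,0,0],[0,0,0],0.45],
    [[0,0,0],[0,0,0],0.46],
    [[0,0,0],[0,0,0],0.46],
    [[0,0,0],[0,0,0],0.46],
  ],
)

```text
t: 25.48
tcp_pos: [609.0, -140.0, 310.5]
orientation: [-3.137, 0.001, 0.047]
wrist_force: [-4.3, 9.0, 6.0]
finger_gap: 47.2
grip_force: 4.8
```

```bash
python3 t.py;python3 m.py|head -1
```

```text
carrier 290.1032863849765 red 295.04 green 27.0 cup end 304.3 red-cup 9.26
[[87, 46, 39], [79, 59, 44], [59, 70, 53], [52, 66, 54], [55, 57, 54], [58, 56, 56], [58, 57, 56], [56, 54, 54]]
t 25.53 F [-3.8 10.4  6.7] gap 47.1
```

>>> send_rows(
  targets=[
    [[0,0,0],[0,0,0],0.47],
    [[0,0,0],[0,0,0],0.48],
    [[0,0,0],[0,0,0],0.49],
    [[0,0,0],[0,0,0],0.5],
    [[0,0,0],[0,0,0],0.51],
    [[0,0,0],[0,0,0],0.51],
    [[0,0,0],[0,0,0],0.51],
    [[0,0,0],[0,0,0],0.51],
  ],
)

```text
t: 26.25
tcp_pos: [609.0, -139.3, 310.7]
orientation: [-3.136, 0.001, 0.047]
wrist_force: [-4.5, 11.1, 7.1]
finger_gap: 42.8
grip_force: 5.5
```

```bash
python3 t.py;python3 m.py|head -1
```

```text
carrier 290.1284403669725 red 295.05 green 23.3 cup end 304.21 red-cup 9.16
[[86, 45, 38], [79, 59, 43], [60, 69, 53], [54, 65, 55], [56, 57, 55], [57, 55, 55], [57, 55, 55], [56, 54, 53]]
t 26.3 F [-5.2 11.6  7.1] gap 42.7
```

>>> send_rows(
  targets=[
    [[0,0,0],[0,0,0],0.52],
    [[0,0,0],[0,0,0],0.53],
    [[0,0,0],[0,0,0],0.54],
    [[0,0,0],[0,0,0],0.55],
    [[0,0,0],[0,0,0],0.56],
    [[0,0,0],[0,0,0],0.57],
    [[0,0,0],[0,0,0],0.57],
    [[0,0,0],[0,0,0],0.57],
  ],
)

```text
t: 27.02
tcp_pos: [609.1, -138.5, 310.9]
orientation: [-3.134, 0.001, 0.048]
wrist_force: [-5.5, 12.3, 8.6]
finger_gap: 37.5
grip_force: 6.4
```

```bash
python3 t.py;python3 m.py|head -1
```

```text
carrier 290.1434977578475 red 295.05 green 18.0 cup end 303.96 red-cup 8.9
[[86, 45, 38], [79, 59, 44], [62, 69, 55], [57, 64, 57], [58, 56, 56], [59, 57, 56], [57, 55, 55], [57, 56, 55]]
t 27.07 F [-5.3 12.7  8.2] gap 37.6
```

The carrier is on the stop and the pad is about 3.5 mm in. I'll push the rest by shifting the hand to -y, which keeps the other finger off the grip.

>>> send_rows(
  targets=[
    [[0,0.5,0],[0,0,0],0.57],
    [[0,1,0],[0,0,0],0.57],
    [[0,1.5,0],[0,0,0],0.57],
    [[0,2,0],[0,0,0],0.57],
    [[0,2.5,0],[0,0,0],0.57],
    [[0,3,0],[0,0,0],0.57],
    [[0,3,0],[0,0,0],0.57],
    [[0,3,0],[0,0,0],0.57],
  ],
)

```text
t: 27.78
tcp_pos: [609.2, -140.6, 311.1]
orientation: [-3.133, 0.001, 0.049]
wrist_force: [-6.4, 14.3, 9.7]
finger_gap: 37.9
grip_force: 7.2
```

```bash
python3 t.py;python3 m.py|head -1
```

```text
carrier 290.10747663551405 red 295.09 green 0.0 cup end 303.08 red-cup 7.99
[[87, 45, 40], [79, 52, 41], [63, 60, 52], [56, 57, 55], [58, 58, 56], [57, 55, 55], [56, 55, 54], [59, 57, 55]]
t 27.83 F [-5.4 14.3 10.4] gap 38.0
```

The white ring is in the cup and about 3 mm of green is left (pad about 6 mm, 14 N), with the carrier not moving. I'll hold one call to confirm it's steady.

>>> send_rows(
  targets=[
    [[0,0,0],[0,0,0],0.57],
    [[0,0,0],[0,0,0],0.57],
    [[0,0,0],[0,0,0],0.57],
    [[0,0,0],[0,0,0],0.57],
    [[0,0,0],[0,0,0],0.57],
    [[0,0,0],[0,0,0],0.57],
    [[0,0,0],[0,0,0],0.57],
    [[0,0,0],[0,0,0],0.57],
  ],
)

```text
t: 28.55
tcp_pos: [609.2, -140.6, 311.1]
orientation: [-3.133, 0.001, 0.049]
wrist_force: [-6.1, 13.8, 10.7]
finger_gap: 37.7
grip_force: 7.2
```

```bash
python3 t.py;python3 m.py|head -1
python3 - <<'E'
from h import *
t,E=read('top');p=t['pixels'];
# stop/carrier gap on the +y side: blue columns, rows where the arm does not hide it
h=cv2.cvtColor(p,cv2.COLOR_RGB2HSV)
for v in(150,158,166,190,198): print(v,' '.join('%d:%s'%(u,','.join(map(str,p[v,u]))) for u in range(230,244)))
E
```

```text
carrier 290.1415525114155 red 295.1 green 3.4 cup end 303.09 red-cup 7.99
[[86, 45, 39], [80, 52, 42], [62, 60, 52], [56, 59, 55], [58, 57, 56], [57, 55, 55], [57, 56, 55], [60, 59, 58]]
t 28.6 F [-6.3 14.3  9. ] gap 37.6
150 230:130,123,115 231:129,121,112 232:126,120,112 233:117,113,109 234:95,99,107 235:67,76,96 236:85,73,80 237:126,95,58 238:138,109,48 239:139,111,51 240:137,111,53 241:138,111,52 242:139,112,54 243:139,112,52
158 230:80,86,100 231:45,67,94 232:35,63,94 233:33,60,90 234:35,59,90 235:48,60,87 236:92,80,83 237:126,101,60 238:139,111,50 239:138,112,52 240:139,114,54 241:140,113,54 242:138,111,52 243:138,111,52
166 230:124,119,111 231:126,120,111 232:116,110,101 233:100,97,91 234:74,78,83 235:56,67,90 236:89,77,84 237:126,97,61 238:141,109,52 239:140,113,53 240:138,111,53 241:138,110,52 242:139,111,53 243:138,111,52
190 230:124,117,110 231:125,119,111 232:122,116,106 233:113,110,106 234:82,89,97 235:58,67,86 236:88,76,71 237:128,98,56 238:137,108,46 239:141,112,54 240:138,110,50 241:137,107,49 242:137,109,49 243:139,111,53
198 230:74,81,98 231:39,62,93 232:30,60,91 233:31,60,89 234:33,56,87 235:47,60,84 236:88,76,71 237:128,101,58 238:139,110,50 239:138,110,50 240:139,111,53 241:138,109,51 242:139,113,54 243:137,109,50
```

Steady: the carrier is flush at the stop, the force is unchanged and some green still shows.

```bash
python3 -c "
from rig import job
print(job.hand_in())"
```

```text
the job is handed in; nothing more can be done
None
```

I handed the job in with the lid snapped shut, the carrier against the blue stop and the trigger still squeezed (about 14 N). The white ring is inside the cup and some green still shows (pad about 6 mm in, estimated from the top camera). The clock read about 29 s, and the result isn't shown to me.

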